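# Clamp a turning blank in the T-slot jig with a quarter-turn stud

### The job

Take the black-handled clamp stud out of the parking block, drop its T-head lengthwise into the jig's slot behind the dark wood blank, and slide it along the slot so it pushes the blank against the spring stop with about 5 N. Keeping that push, press the handle down and give it a quarter turn so the head locks under the slot's lips, then let go: the stud must stay locked upright and keep the blank pressed. Do not press the blank or the jig hard, and leave everything else where it is.

Things in the scene. Friction and masses are not known exactly. Their poses are not given: they have to be found in the camera images.
- stud: Loose clamp stud, 0.14 kg, 67 mm tall. Origin: centre of the underside of its steel T-head; z up the shank, x the head's long way. Head 26 (x) by 11.5 (y), rounded ends, 7 high (z 0-7). Shank 10 diameter. Black bar handle with yellow stripe on top, parallel to the head: 42 (x) by 14 (y) by 28 (z 39-67). Starts upright in a hole of the parking block, collar on the block's top.
- stud_bar (a point): Centre of the stud's black bar handle, 53 mm above the stud's origin; the place to grip (14 mm across the stud's y). Axes as the stud.
- collar: Orange sprung collar on the stud's shank, 36 mm diameter, 16 high, underside 9 mm above the head's underside; frame as the stud's. When it rests on something, pressing the handle drives head and handle down through it: yields from about 5 N, then 1.5 N per mm, 9 mm travel.
- jig: Fixed wooden jig 140 (x) by 380 (y), origin at the centre of its underside, top at z = 30 mm. Aluminium T-slot along its whole length (y) at x = 0: mouth 14 wide, lips 5 thick (z 25-30), channel under the lips 34 wide, floor at z = 14. Two white guide rails, inner faces at x = -22 and +22, 8 wide, 10 high above the top, from y = -50 to +120 mm.
- slot (a point): Centre line of the slot at mid length, at the jig's top; axes as the jig, +y toward the stop. Collar on the top, head lengthwise: head still between the lips, slides but cannot turn. Pressed down over 3 mm (floor at 7) it is under the lips and turns either way. Let go crosswise, the spring pulls it up to the lips and it holds by friction, stud origin 12 mm below this point.
- blank: Loose dark wood blank 40 (x) by 110 (y) by 18 mm, 65 g, flat over the slot between the rails, origin under its centre, y along the slot. Beyond its +y end, not touching yet, is the red spring stop on the jig: its place varies and is not measured; plunger face somewhere at jig y = 80 to 120 mm, yielding to +y by 1.2 N per mm, up to 18 mm.
- park: Fixed parking block of wood, 170 (x) by 60 (y) by 28 high, origin at the centre of its underside, with two 31 mm holes, 16 deep, at x = -45 and +45 mm. The clamp stud stands in one, a wooden plug in the other.
- plug: Bystander: wooden plug with a round turned knob, 62 mm tall, origin under its foot; stands in the other hole of the parking block.
- penblank1: Bystander: pen blank 20 by 120 by 20 mm, origin under its centre.
- penblank2: Bystander: pale pen blank 20 by 120 by 20 mm, origin under its centre.
- chisel: Bystander: chisel with yellow handle, 210 mm long along x, origin underneath near its middle.
- pencil: Bystander: red pencil 175 mm along x.
- stand: Bystander: small black tripod stand, 80 mm tall, origin under its centre.
- ebony: Bystander: black wood block 110 by 35 by 35 mm, origin under its centre.
There are look-alikes about, which are no part of the job. Leave any blue or green look-alike of the stud alone. Of the things that look like the blank, the larger one is meant.

How it is judged:
By the outcome, as a careful person would: the job done as asked, in the order asked, and still so for the second after the job is handed in, with the robot touching nothing.
It also fails if it takes over 64 s, if anything falls off the work surface, if the arm or the gripper's body presses on something with over 40 N, if the wrist force passes 120 N, or if a joint passes its speed limit or range.

### The arm

A 7-joint arm with a two-finger parallel gripper is mounted at the origin on the work surface. World frame = base frame: x ahead of the robot, y to its left, z up, the work surface at z = 0. Lengths are in m, angles in rad, forces in N, time in s.
With the tool pointing down it reaches from about 0.425 to 1.025 m from the base axis. Payload 3.6 kg.
Tool frame: the origin (TCP) lies at the very end of the fingers, on their centre line; the grasp point (between the pads) lies 19 mm behind it (robot.grip_point_offset is the distance from the TCP to the grasp point, in m); y points along the fingers, z is the direction in which the jaws open and shut, and the axes are right-handed (so a half turn about y gives the same grasp; the last joint's range is limited). The gripper opens to 85 mm and grips with 20 to 120 N. Pads are 22 mm wide; open, the fingers measure 114 mm over their backs; the gripper's body (76 mm by 85 mm) begins 54 mm behind the grasp point. The pads swing forward as they close: fully open they stand 13 mm farther back than shut.
Start: joints at [-1.369, 0.591, 0.048, 1.609, -0.033, 0.943, -0.034], TCP at [0.211, 0.694, 0.231] pointing down, gripper open.
Joint ranges: [-2.69, 2.69], [-0.47, 2.24], [-1.27, 1.36], [0.19, 2.51], [-1.53, 4.68], [0.08, 2.07], [-3.09, 3.09]. Speed limits (rad/s): [2.57, 2.57, 3.14, 3.14, 3.14, 3.14, 3.14].

### API

Orientations are given as a unit quaternion [x, y, z, w].
In Python, from rig import robot gives the robot as it stands.
- The arm moves only by the tool step_arm, never from a script. Its argument "motion" is a list that holds one entry, the list of rows, each a list of 7 numbers: the shift along the tool's x, y, z in m, then the turn, a rotation vector about the tool's x, y, z in degrees, then the closure, from 0 (fully open) to 1 (shut). A call has 1 to 5 rows; each row is the pose to reach, as a shift and turn from the pose commanded when the call began, along the tool's axes at that moment; what a row does not reach only later rows make up. A row lasts 1/12 s, in which the tool goes at most 41.7 mm and 7.16 degrees, less where a joint would pass 70% of its speed; a pose out of reach is approached as far as the arm can. A call with a gripper value outside its range is refused whole. The fingers move at their own pace and stop on an object; "squeeze" is the grip in N (left out, the last holds). Time passes only in rows, so rows that repeat a pose let the fingers close. It gives the time, the measured TCP pose, the force and the opening at its end, in the units of the state.
- robot.sense(): the state, without advancing time (a new reading comes with each control period).
- robot.read_camera(name): name is "scene" or "top" or "wrist"; returns the picture (480x640x3 uint8, red, green, blue); there is no depth.
- robot.get_calibration(name): a dict with "fx", "fy", "cx", "cy" (pixels), "rvec" (rotation vector, rad) and "tvec" (3), from world to camera coordinates, as OpenCV has them; the wrist camera has in their place "mount" (4x4, takes a point from camera to tool coordinates, whose origin is the TCP and whose axes are the tool frame's). Camera axes: x right, y down, z forward; pixel columns grow to the right and rows downward; lengths in m; the calibration is good to about 2 mm. The wrist camera is an equidistant fisheye: a pixel r from the principal point sees the ray r / f radians off the axis. A picture is of the moment at which its call begins: read the wrist's pose just before it. get_calibration takes no time and is no camera call.
- robot.close_job(): hands the job in, once; it reports no verdict.
The state is a dict: "t": time; "joints": joint angles; "qvel": joint speeds; "joint_efforts": joint torques, N m; "tool_pos": TCP position; "tool_rot": TCP orientation; "wrist_force": force on the tool from outside, world axes, zero at the start; "wrist_torque": the same for the moment, N m; "gripper_width": finger opening in m.
Only numpy, scipy, OpenCV 4.12 (cv2) and the standard library are available. Lean on these libraries where they do the work, as an engineer would, in place of code of your own. Each camera call takes 0.05 s, during which the arm holds its last target. There are 200 camera calls.

## Working session

There is one attempt and no reset: what is moved stays moved. The work goes in short steps, Python scripts to look and compute and a tool call to move; the robot and the scene stay as the last step left them, time stands still between calls to the robot, and variables do not carry over. Pictures are saved under pics/ and viewed, about 8 in all and at most 12, crops included, and the job is handed in when it is done.

Besides the shell and the picture viewer there is one more tool, called after "Emit:" by a JSON object that holds its "op" and its "data". step_arm: Moves the arm, as the interface text tells. Its arguments: {"type":"object","properties":{"motion":{"type":"array"},"squeeze":{"type":"number"}},"required":["motion"]}

```bash
mkdir -p pics; cat > h.py <<'E'
import numpy as np, cv2
from scipy.spatial.transform import Rotation as R
from rig import robot
def snap(n,f,crop=None,s=1):
    im=robot.read_camera(n)[:,:,::-1].copy(); cv2.imwrite('pics/raw_'+f,im)
    if crop: x0,y0,x1,y1=crop; im=im[y0:y1,x0:x1]
    cv2.imwrite('pics/'+f,cv2.resize(im,None,fx=s,fy=s,interpolation=cv2.INTER_CUBIC)); return im
def ray(n,u,v,st=None):
    c=robot.get_calibration(n)
    x,y=(u-c['cx'])/c['fx'],(v-c['cy'])/c['fy']
    if 'mount' in c:
        r=np.hypot(x,y); d=np.array([x/r*np.sin(r),y/r*np.sin(r),np.cos(r)]) if r>0 else np.array([0,0,1.])
        st=st or robot.sense(); Rt=R.from_quat(st['tool_rot']).as_matrix(); M=np.array(c['mount'])
        return np.array(st['tool_pos'])+Rt@M[:3,3], Rt@M[:3,:3]@d
    Rm=cv2.Rodrigues(np.array(c['rvec'],float))[0]; t=np.array(c['tvec'],float).ravel()
    return -Rm.T@t, Rm.T@np.array([x,y,1])
def at(n,u,v,z,st=None):
    o,d=ray(n,u,v,st); return o+d*(z-o[2])/d[2]
def proj(n,p):
    c=robot.get_calibration(n);Rm=cv2.Rodrigues(np.array(c['rvec'],float))[0]
    q=Rm@np.array(p)+np.array(c['tvec'],float).ravel(); return [c['fx']*q[0]/q[2]+c['cx'],c['fy']*q[1]/q[2]+c['cy']]
E
python3 - <<'E'
from h import *
a=snap('top','t0.png');b=snap('scene','s0.png')
s=robot.sense();print(s['t'],s['tool_pos'],s['tool_rot'],R.from_quat(s['tool_rot']).as_matrix().round(3),s['gripper_width'],robot.grip_point_offset)
for n in('top','scene'):print(ray(n,320,240))
E
```

```text
0.1 [0.21111008 0.69280102 0.23023106] [ 0.70011083 -0.1042546   0.10411096 -0.69866781] [[ 0.957 -0.001  0.291]
 [-0.291 -0.002  0.957]
 [ 0.    -1.    -0.002]] 0.08531598620777989 0.0187
(array([0.41443189, 0.02999826, 1.69989142]), array([ 0.06019441, -0.00262017, -0.99834579]))
(array([ 1.40636684, -0.17739163,  0.75360045]), array([-0.77153917,  0.1667346 , -0.61402486]))
```

View pics/t0.png

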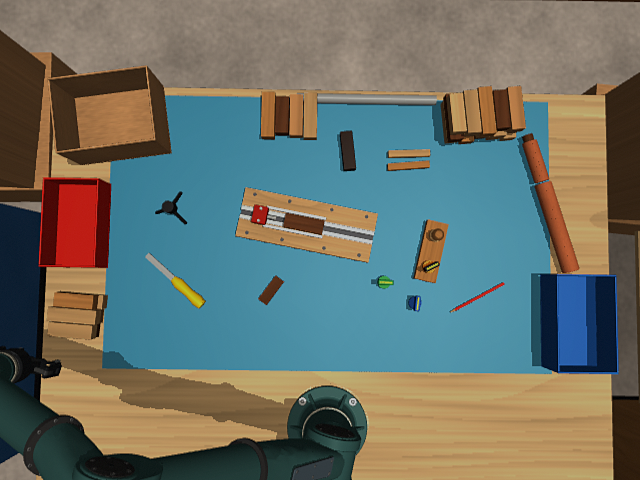

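View pics/s0.png

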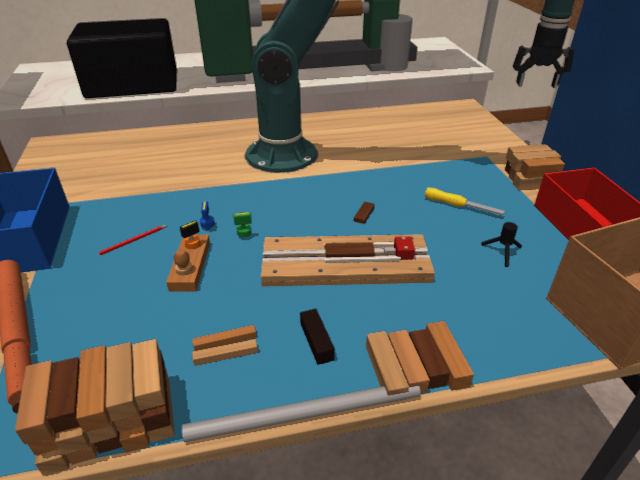

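Candidates in the top picture are the black/yellow stud in the parking block at (431,267), the blue look-alike at (414,303) and the green one at (383,282). Black in the block's hole fits. For the blank, the larger one is in the jig at (304,224), and the small one at (271,290) is not meant. I'll confirm with enlarged crops.

```bash
python3 - <<'E'
import cv2,numpy as np
im=cv2.imread('pics/raw_t0.png')
a=cv2.resize(im[180:270,230:385],None,fx=5,fy=5,interpolation=cv2.INTER_CUBIC)
b=cv2.resize(im[215:315,375:455],None,fx=4,fy=4,interpolation=cv2.INTER_CUBIC)
cv2.imwrite('pics/ca.png',a)
cv2.imwrite('pics/cb.png',b)
E
```

```text
(no output)
```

View pics/ca.png

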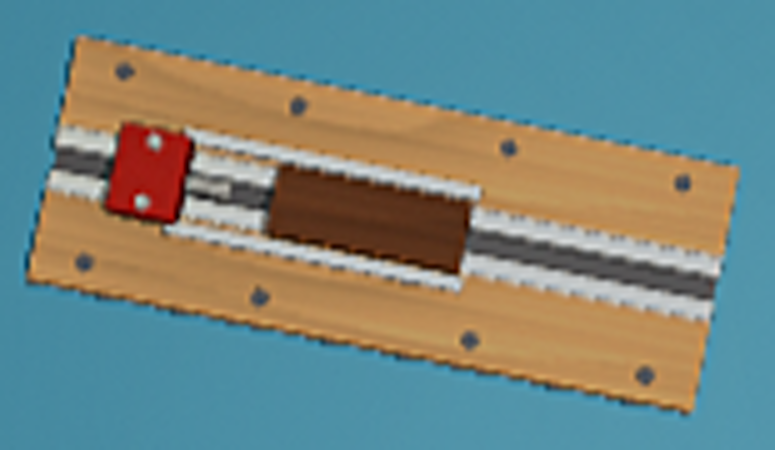

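View pics/cb.png

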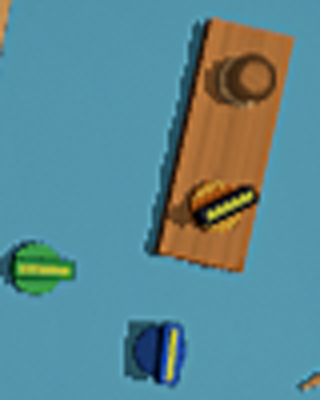

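The crops confirm both: the black bar with the yellow stripe sits at crop (228,207), and the stop plunger tip is at (230,188) with the blank spanning (270..470). Computing poses next.

```bash
python3 - <<'E'
from h import *
A=lambda x,y,z:at('top',230+x/5,180+y/5,z)
B=lambda x,y,z:at('top',375+x/4,215+y/4,z)
J=[A(*p,.03) for p in((80,37),(738,167),(690,412),(28,282))]
c=np.mean(J,0);d=(J[0]+J[3]-J[1]-J[2]);yaw=np.arctan2(d[1],d[0]);print('jig',c,np.degrees(yaw),'len',np.linalg.norm(d)/2,'w',np.linalg.norm(J[0]-J[3]),np.linalg.norm(J[1]-J[2]))
yv=d[:2]/np.linalg.norm(d[:2]);xv=np.array([yv[1],-yv[0]])
for n,p in dict(plunger=(230,188,.04),b1=(277,168,.048),b2=(473,203,.048),b3=(460,273,.048),b4=(267,236,.048),slotr=(715,285,.03),slotl=(55,160,.03),railR=(478,190,.04),railR2=(460,290,.04)).items():
    q=A(*p)[:2]-c[:2];print(n,q@xv,q@yv)
P=[B(*p,.028) for p in((210,18),(295,40),(243,271),(160,252))]
pc=np.mean(P,0);d=(P[0]+P[1]-P[2]-P[3]);d/=np.linalg.norm(d);print('park',pc,np.degrees(np.arctan2(d[1],d[0])),np.linalg.norm(P[0]-P[3]),np.linalg.norm(P[0]-P[1]),'hole',pc-.045*d)
s=B(228,207,.086);e=B(250,199,.086)-B(207,217,.086);print('stud',s,np.degrees(np.arctan2(e[1],e[0])),np.linalg.norm(e))
print('collar',B(213,203,.044))
E
```

```text
jig [0.55714027 0.06322204 0.03      ] 79.70884088380711 len 0.3768263206708327 w 0.14076320113103144 0.14026778484155605
plunger 0.002350728895658181 0.08770618010072796
b1 0.017666740522620718 0.06367317195799893
b2 0.0196350427246446 -0.046740144780570536
b3 -0.019943935959465562 -0.04718944344572847
b4 -0.020499491209274787 0.06161414441962062
slotr 0.002364678022793703 -0.18848987051746074
slotl -0.000393383843593928 0.1878080156181461
railR 0.02806322692139678 -0.048014937515351144
railR2 -0.028685937026310056 -0.04896788219837927
park [ 0.48857108 -0.28804388  0.028     ] -12.298431196467705 0.16821095106688808 0.061676157467746316 hole [ 0.44460377 -0.27845871  0.028     ]
stud [ 0.44401417 -0.2776675   0.086     ] -66.64440789977971 0.03167109519890014
collar [ 0.44739712 -0.27525963  0.044     ]
```

Emit:
{"op": "step_arm", "data": {"motion": [[[0.17,0,-0.12,0,35,0,0.4],[0.17,0,-0.12,0,35,0,0.4],[0.17,0,-0.12,0,35,0,0.4],[0.17,0,-0.12,0,35,0,0.4],[0.17,0,-0.12,0,35,0,0.4]]], "squeeze": 60}}

```text
t: 0.52
tool_pos: [0.3397, 0.5271, 0.2309]
tool_rot: [0.635, -0.311, 0.312, -0.635]
wrist_force: [0.2, -0.5, 0.2]
gripper_width: 0.0513
```

```bash
cat > go.py <<'E'
import sys
from h import *
s=robot.sense();Rt=R.from_quat(s['tool_rot']).as_matrix();p=np.array(s['tool_pos'])
x,y,z,yaw=map(float,sys.argv[1:5])
d=Rt.T@(np.array([x,y,z])-p);t=np.radians(yaw)
T=np.column_stack([[np.sin(t),-np.cos(t),0],[0,0,-1],[np.cos(t),np.sin(t),0]])
print('t',round(s['t'],2),'pos',p.round(4),'yaw',np.degrees(np.arctan2(Rt[1,2],Rt[0,2])).round(2),'w',round(s['gripper_width'],4),'F',np.round(s['wrist_force'],1))
print('shift',d.round(4),'n',round(np.linalg.norm(d)/.0417,1),'turn',np.degrees(R.from_matrix(Rt.T@T).as_rotvec()).round(2),'q',np.round(s['joints'],2))
E
python3 go.py .56 .1 .2 23.4
```

```text
t 0.52 pos [0.3397 0.5271 0.2309] yaw 37.72 w 0.0513 F [ 0.2 -0.5  0.2]
shift [ 0.4726  0.0312 -0.0871] n 11.5 turn [ 0.04 14.32  0.03] q [-1.23  0.48  0.22  1.85 -0.14  0.84 -0.28]
```

Emit:
{"op": "step_arm", "data": {"motion": [[[0.47,0.02,-0.09,0,14.3,0,0.4],[0.47,0.02,-0.09,0,14.3,0,0.4],[0.47,0.02,-0.09,0,14.3,0,0.4],[0.47,0.02,-0.09,0,14.3,0,0.4],[0.47,0.02,-0.09,0,14.3,0,0.4]]]}}

```text
t: 0.93
tool_pos: [0.4344, 0.3421, 0.2223]
tool_rot: [0.593, -0.386, 0.386, -0.592]
wrist_force: [0.3, 0.6, 0.8]
gripper_width: 0.0515
```

```bash
python3 go.py .444 -.278 .2 23.4
```

```text
t 0.93 pos [0.4344 0.3421 0.2223] yaw 23.78 w 0.0515 F [0.3 0.6 0.8]
shift [ 0.5713  0.0226 -0.2412] n 14.9 turn [0.03 0.38 0.02] q [-0.98  0.4   0.31  2.02 -0.17  0.75 -0.15]
```

Emit:
{"op": "step_arm", "data": {"motion": [[[0.33,0.0,-0.018,0,0,0,0.4],[0.33,0.0,-0.018,0,0,0,0.4],[0.33,0.0,-0.018,0,0,0,0.4],[0.33,0.0,-0.018,0,0,0,0.4],[0.33,0.0,-0.018,0,0,0,0.4]]]}}

```text
t: 1.35
tool_pos: [0.5076, 0.1471, 0.2225]
tool_rot: [0.592, -0.386, 0.386, -0.592]
wrist_force: [0.9, 0.4, -1.3]
gripper_width: 0.0514
```

```bash
python3 go.py .444 -.278 .2 23.4
```

```text
t 1.35 pos [0.5076 0.1471 0.2225] yaw 23.77 w 0.0514 F [ 0.9  0.4 -1.3]
shift [ 0.3634  0.0225 -0.2296] n 10.3 turn [ 0.02  0.37 -0.01] q [-0.62  0.37  0.33  2.07 -0.18  0.73  0.24]
```

Emit:
{"op": "step_arm", "data": {"motion": [[[0.363,0.0,-0.23,0,0.4,0,0.4],[0.363,0.0,-0.23,0,0.4,0,0.4],[0.363,0.0,-0.23,0,0.4,0,0.4],[0.363,0.0,-0.23,0,0.4,0,0.4],[0.363,0.0,-0.23,0,0.4,0,0.4]]]}}

```text
t: 1.77
tool_pos: [0.4755, -0.0587, 0.2225]
tool_rot: [0.591, -0.388, 0.388, -0.591]
wrist_force: [0.8, -0.3, 0.6]
gripper_width: 0.051
```

Emit:
{"op": "step_arm", "data": {"motion": [[[0.182,0.0,-0.115,0,0.0,0,0.4],[0.182,0.0,-0.115,0,0.0,0,0.4],[0.182,0.0,-0.115,0,0.0,0,0.4],[0.182,0.0,-0.115,0,0.0,0,0.4],[0.182,0.0,-0.115,0,0.0,0,0.4]]]}}

```text
t: 2.18
tool_pos: [0.4431, -0.2643, 0.2225]
tool_rot: [-0.591, 0.389, -0.388, 0.591]
wrist_force: [1.0, -0.2, -0.3]
gripper_width: 0.051
```

```bash
python3 go.py .444 -.278 .15 23.4; python3 -c "
from h import *
s=robot.sense();im=snap('wrist','w1.png')
c=robot.get_calibration('wrist');print({k:np.round(v,3) for k,v in c.items()})
"
```

```text
t 2.18 pos [ 0.4431 -0.2643  0.2225] yaw 23.36 w 0.051 F [ 1.  -0.2 -0.3]
shift [ 0.0129  0.0725 -0.0046] n 1.8 turn [ 0.   -0.04 -0.03] q [ 0.14  0.36  0.41  2.1  -0.22  0.72  1.09]
{'fx': np.float64(371.648), 'fy': np.float64(371.648), 'cx': np.float64(318.994), 'cy': np.float64(236.316), 'mount': array([[ 0.   ,  0.946,  0.323, -0.083],
       [-0.001, -0.323,  0.946, -0.142],
       [ 1.   , -0.001,  0.001,  0.001],
       [ 0.   ,  0.   ,  0.   ,  1.   ]])}
```

View pics/w1.png

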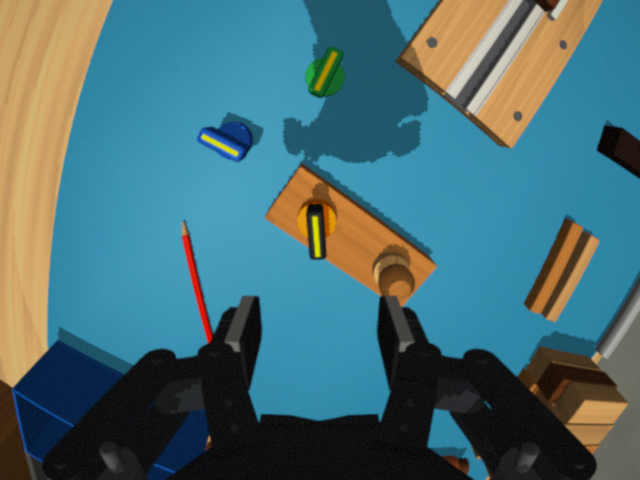

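The wrist view shows the stud's stripe running from (316,215) to (318,256), almost vertical, so the yaw fits. The fingers straddle the column near x=318.

```bash
python3 - <<'E'
from h import *
a=at('wrist',316,215,.086);b=at('wrist',318,256,.086);print(a,b,(a+b)/2,np.degrees(np.arctan2(*(b-a)[1::-1])),np.linalg.norm(a-b))
E
python3 go.py .444 -.278 .059 23.4
```

```text
[ 0.43809889 -0.27232842  0.086     ] [ 0.45282153 -0.30367503  0.086     ] [ 0.44546021 -0.28800173  0.086     ] -64.84184985157782 0.03463186893712925
t 2.23 pos [ 0.4409 -0.2755  0.2236] yaw 22.65 w 0.0511 F [-0.8 -5.7  1.3]
shift [0.002  0.1647 0.0022] n 3.9 turn [ 0.11 -0.75  0.52] q [ 0.15  0.37  0.42  2.09 -0.21  0.72  1.09]
```

Emit:
{"op": "step_arm", "data": {"motion": [[[0.001,0.08,0.004,0,-1.5,0,0.4],[0.001,0.1,0.004,0,-1.5,0,0.4],[0.001,0.11,0.004,0,-1.5,0,0.4],[0.001,0.11,0.004,0,-1.5,0,0.4],[0.001,0.11,0.004,0,-1.5,0,0.4]]]}}

```text
t: 2.65
tool_pos: [0.447, -0.2614, 0.1116]
tool_rot: [0.596, -0.382, 0.379, -0.596]
wrist_force: [1.0, -0.1, 0.0]
gripper_width: 0.0512
```

```bash
python3 go.py .446 -.2775 .060 24.6; python3 -c "
from h import *
im=snap('wrist','w2.png',(220,150,420,350),3)
"
```

```text
t 2.65 pos [ 0.447  -0.2614  0.1116] yaw 24.84 w 0.0512 F [ 1.  -0.1  0. ]
shift [ 0.0143  0.0516 -0.0076] n 1.3 turn [ 0.14  0.24 -0.17] q [ 0.22  0.54  0.3   2.17 -0.33  0.48  1.21]
```

View pics/w2.png

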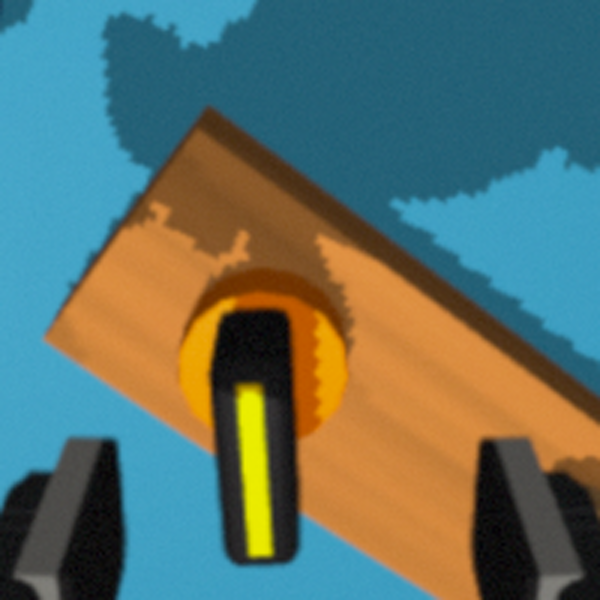

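Stripe runs from crop (248,385) to (260,555).

```bash
python3 - <<'E'
from h import *
st=robot.sense();st=dict(st,tool_pos=[.447,-.2614,.1116],tool_rot=[.596,-.382,.379,-.596]) 
a=at('wrist',302.7,278.3,.086,st);b=at('wrist',306.7,335,.086,st);print(a,b,(a+b)/2,np.degrees(np.arctan2(*(b-a)[1::-1])),np.linalg.norm(a-b))
E
python3 go.py .446 -.2775 .060 24.6
```

```text
[ 0.43896159 -0.26091063  0.086     ] [ 0.45462733 -0.29112608  0.086     ] [ 0.44679446 -0.27601835  0.086     ] -62.594725412269916 0.03403511315625659
t 2.7 pos [ 0.4482 -0.2622  0.113 ] yaw 24.85 w 0.0511 F [ 0.5 -0.3 -0.3]
shift [ 0.013   0.053  -0.0085] n 1.3 turn [0.01 0.25 0.  ] q [ 0.22  0.54  0.3   2.17 -0.33  0.48  1.21]
```

Emit:
{"op": "step_arm", "data": {"motion": [[[0.0123,0.0,-0.0075,0,-2,0,0.4],[0.0123,0.025,-0.0075,0,-2,0,0.4],[0.0123,0.053,-0.0075,0,-2,0,0.4],[0.0123,0.053,-0.0075,0,-2,0,0.4],[0.0123,0.053,-0.0075,0,-2,0,0.4]]]}}

```text
t: 3.12
tool_pos: [0.4469, -0.2764, 0.0607]
tool_rot: [-0.602, 0.37, -0.37, 0.603]
wrist_force: [-0.3, 0.4, 0.7]
gripper_width: 0.0513
```

Emit:
{"op": "step_arm", "data": {"motion": [[[0,0,0,0,0,0,0.9],[0,0,0,0,0,0,0.9],[0,0,0,0,0,0,0.9],[0,0,0,0,0,0,0.9],[0,0,0,0,0,0,0.9]]], "squeeze": 60}}

```text
t: 3.53
tool_pos: [0.4474, -0.2768, 0.0608]
tool_rot: [-0.602, 0.369, -0.371, 0.603]
wrist_force: [1.1, -0.7, 3.8]
gripper_width: 0.0128
```

```bash
python3 go.py .4465 -.2765 .060 27
```

```text
t 3.53 pos [ 0.4474 -0.2768  0.0608] yaw 26.86 w 0.0128 F [ 1.1 -0.7  3.8]
shift [-0.0007  0.0008 -0.0006] n 0.0 turn [-0.08 -0.14  0.12] q [ 0.31  0.63  0.22  2.17 -0.36  0.37  1.29]
```

Emit:
{"op": "step_arm", "data": {"motion": [[[0,-0.015,0,0,0,0,0.9],[0,-0.04,0,0,0,0,0.9],[0,-0.08,0,0,0,0,0.9],[0,-0.1,0,0,0,0,0.9],[0,-0.1,0,0,0,0,0.9]]]}}

```text
t: 3.95
tool_pos: [0.4488, -0.2779, 0.1636]
tool_rot: [-0.602, 0.367, -0.373, 0.603]
wrist_force: [1.0, 0.2, -1.7]
gripper_width: 0.013
```

```bash
python3 - <<'E'
from h import *
t=np.radians(79.7);yv=np.array([np.cos(t),np.sin(t)]);print('target y=-0.095:',np.array([.5571,.0632])+yv*-.095)
E
python3 go.py .540 -.0303 .16 -10.3;python3 -c "
from h import *
snap('wrist','w3.png',(220,0,620,400),2)"
```

```text
target y=-0.095: [ 0.54011379 -0.03026908]
t 3.95 pos [ 0.4488 -0.2779  0.1636] yaw 26.84 w 0.013 F [ 1.   0.2 -1.7]
shift [-0.1798  0.0033  0.1932] n 6.3 turn [-0.39 37.14  0.28] q [ 0.21  0.46  0.34  2.12 -0.28  0.59  1.22]
```

View pics/w3.png

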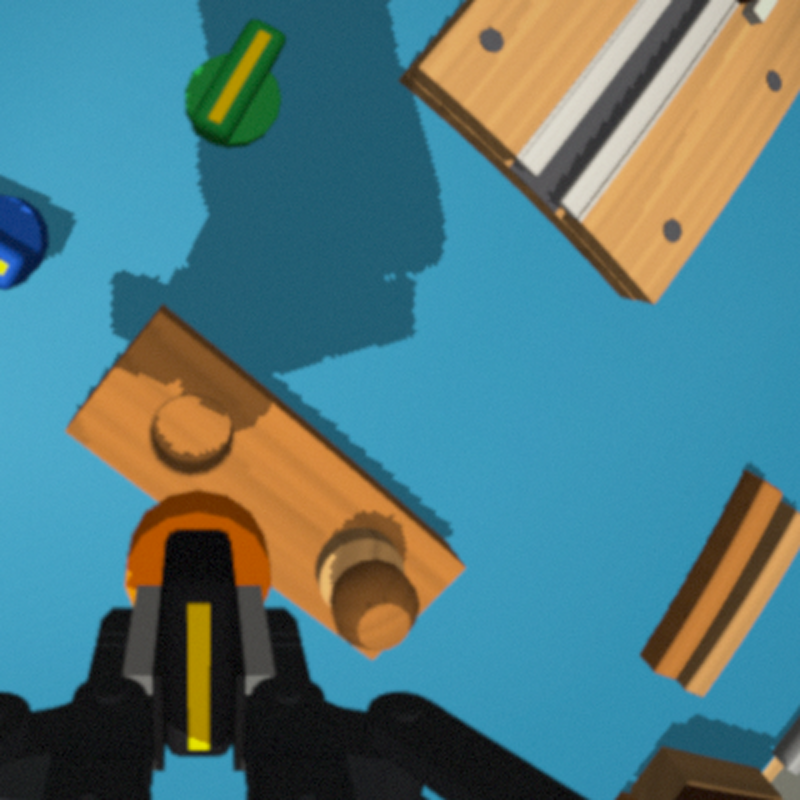

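```bash
python3 - <<'E'
from h import *
s=robot.sense();Rt=R.from_quat(s['tool_rot']).as_matrix();p=np.array(s['tool_pos'])
z=p[2]+.0265
for v in(301,374):print(Rt.T@(at('wrist',319.5,v,z)-p))
# collar ellipse extremes left/right row ~560/2, near z mid
for u in(126,272):print(Rt.T@(at('wrist',220+u/2,275,p[2]-.0165)-p))
E
```

```text
[-0.01950894 -0.02656909  0.0012417 ]
[ 0.01428033 -0.02644351  0.0012507 ]
[-0.00973661  0.01641675 -0.01586119]
[-0.00965942  0.01651953  0.01853848]
```

Emit:
{"op": "step_arm", "data": {"motion": [[[-0.18,0,0.193,0,37,0,0.9],[-0.18,0,0.193,0,37,0,0.9],[-0.18,0,0.193,0,37,0,0.9],[-0.18,0,0.193,0,37,0,0.9],[-0.18,0,0.193,0,37,0,0.9]]]}}

```text
t: 4.42
tool_pos: [0.5171, -0.0787, 0.1579]
tool_rot: [-0.459, 0.54, -0.538, 0.457]
wrist_force: [0.4, -0.5, -1.6]
gripper_width: 0.013
```

```bash
python3 go.py .540 -.0303 .13 -10.3
```

```text
t 4.42 pos [ 0.5171 -0.0787  0.1579] yaw -9.35 w 0.013 F [ 0.4 -0.5 -1.6]
shift [-0.0515  0.0278  0.0148] n 1.4 turn [0.2  0.95 0.03] q [-0.33  0.5   0.54  2.14 -0.45  0.62  0.36]
```

```bash
python3 go.py .5388 -.0377 .09 -10.3
```

```text
t 4.42 pos [ 0.5171 -0.0787  0.1579] yaw -9.35 w 0.013 F [ 0.4 -0.5 -1.6]
shift [-0.044   0.0679  0.015 ] n 2.0 turn [0.2  0.95 0.03] q [-0.33  0.5   0.54  2.14 -0.45  0.62  0.36]
```

Emit:
{"op": "step_arm", "data": {"motion": [[[-0.018,0.02,0.008,0,0.5,0,0.9],[-0.035,0.045,0.014,0,0.5,0,0.9],[-0.035,0.065,0.014,0,0.5,0,0.9],[-0.035,0.065,0.014,0,0.5,0,0.9],[-0.035,0.065,0.014,0,0.5,0,0.9]]]}}

```text
t: 4.83
tool_pos: [0.5352, -0.0484, 0.0926]
tool_rot: [-0.459, 0.541, -0.538, 0.455]
wrist_force: [0.2, -1.2, -1.3]
gripper_width: 0.0132
```

```bash
python3 go.py .5388 -.0377 .083 -10.3;python3 -c "
from h import *
snap('wrist','w4.png',(180,40,480,360),2.5)
s=robot.sense();print(s['tool_pos'])"
```

```text
t 4.83 pos [ 0.5352 -0.0484  0.0926] yaw -9.46 w 0.0132 F [ 0.2 -1.2 -1.3]
shift [-0.0111  0.0096  0.0019] n 0.4 turn [0.32 0.84 0.08] q [-0.31  0.62  0.45  2.14 -0.54  0.5   0.38]
[ 0.53617509 -0.04930185  0.09389287]
```

View pics/w4.png

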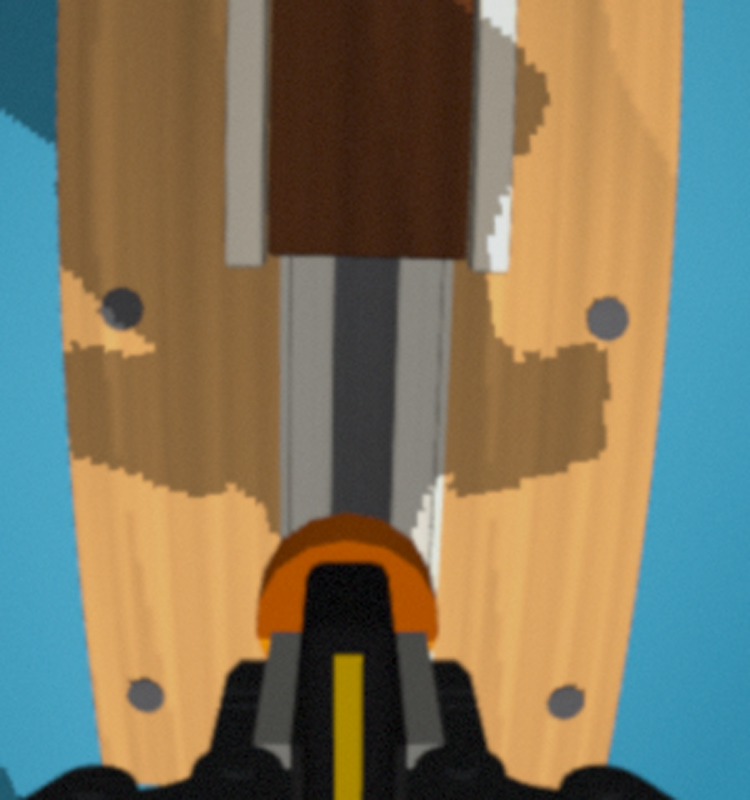

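Slot mouth edges are at crop (336/400, 270) and (331/393, 500). The collar edges are at 257/438 (row 600), and the blank's rear edge is at row 257.

```bash
python3 - <<'E'
from h import *
s=robot.sense();s=dict(s,tool_pos=[.5352,-.0484,.0926],tool_rot=[-.459,.541,-.538,.455])
s['tool_rot']=np.array(s['tool_rot'])/np.linalg.norm(s['tool_rot'])
Rt=R.from_quat(s['tool_rot']).as_matrix();p=np.array(s['tool_pos'])
def q(x,y,z,n):
    w=at('wrist',180+x/2.5,40+y/2.5,z,s);print(n,(Rt.T@(w-p)).round(4),w.round(4));return w
a=[q(336,270,.03,'mL1'),q(400,270,.03,'mR1'),q(331,500,.03,'mL2'),q(393,500,.03,'mR2')]
m1=(a[0]+a[1])/2;m2=(a[2]+a[3])/2;d=m1-m2;print('slot yaw',np.degrees(np.arctan2(d[1],d[0])),'tool yaw+90',np.degrees(np.arctan2(Rt[1,2],Rt[0,2]))+90)
q(257,600,.0926-.0165,'cL');q(438,600,.0926-.0165,'cR');q(349,655,.119,'stripe');q(348,795,.119,'stripe')
q(268,257,.048,'bl');q(468,257,.048,'bl')
q(268,265,.04,'railL');q(472,270,.04,'railR')
print(Rt.round(4))
E
python3 go.py .5388 -.0377 .083 -10.3
```

```text
mL1 [-0.0651  0.0625 -0.0015] [0.544 0.016 0.03 ]
mR1 [-0.0651  0.0624  0.0125] [0.5578 0.0138 0.03  ]
mL2 [-0.0117  0.0626 -0.0029] [ 0.5339 -0.0365  0.03  ]
mR2 [-0.0117  0.0625  0.0116] [ 0.5482 -0.0388  0.03  ]
slot yaw 79.32649066001731 tool yaw+90 80.5342673233043
cL [-0.0077  0.0166 -0.0162] [ 0.5204 -0.0381  0.0761]
cR [-0.0078  0.0164  0.0181] [ 0.5542 -0.0437  0.0761]
stripe [-0.0197 -0.0264  0.0012] [ 0.5398 -0.0291  0.119 ]
stripe [ 0.0054 -0.0264  0.001 ] [ 0.5355 -0.0539  0.119 ]
bl [-0.0695  0.0446 -0.0149] [0.5316 0.0226 0.048 ]
bl [-0.0696  0.0443  0.0252] [0.5712 0.0161 0.048 ]
railL [-0.0672  0.0526 -0.0156] [0.5305 0.0204 0.04  ]
railR [-0.0663  0.0523  0.0271] [0.5725 0.0125 0.04  ]
[[-1.644e-01 -7.100e-03  9.864e-01]
 [-9.864e-01 -4.000e-04 -1.645e-01]
 [ 1.600e-03 -1.000e+00 -6.900e-03]]
t 4.88 pos [ 0.5362 -0.0493  0.0939] yaw -9.54 w 0.0128 F [ 0.5  0.2 -1.6]
shift [-0.0119  0.0109  0.0007] n 0.4 turn [0.15 0.76 0.07] q [-0.31  0.61  0.45  2.14 -0.54  0.5   0.38]
```

Emit:
{"op": "step_arm", "data": {"motion": [[[-0.01,0.012,0.0022,0.15,1,0,0.9],[-0.01,0.012,0.0022,0.15,1,0,0.9],[-0.01,0.012,0.0022,0.15,1,0,0.9],[-0.01,0.012,0.0022,0.15,1,0,0.9]]]}}

```text
t: 5.22
tool_pos: [0.5415, -0.039, 0.083]
tool_rot: [0.452, -0.543, 0.544, -0.453]
wrist_force: [0.4, -0.9, -1.7]
gripper_width: 0.0133
```

```bash
python3 go.py .5388 -.0377 .06 -10.5;python3 -c "
from h import *
snap('wrist','w5.png',(240,140,400,360),2.7)
s=robot.sense();print(s['tool_pos'],s['tool_rot'])"
```

```text
t 5.22 pos [ 0.5415 -0.039   0.083 ] yaw -10.47 w 0.0133 F [ 0.4 -0.9 -1.7]
shift [-0.0008  0.023  -0.003 ] n 0.6 turn [-0.19  0.03 -0.01] q [-0.32  0.63  0.43  2.14 -0.57  0.48  0.37]
[ 0.54154088 -0.03917009  0.08310608] [ 0.45142095 -0.54263721  0.54450708 -0.45307398]
```

View pics/w5.png

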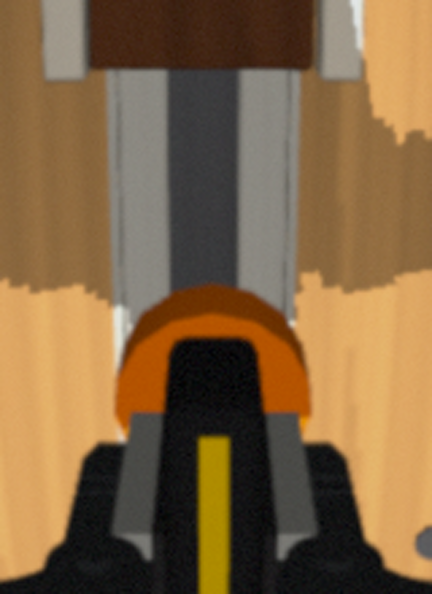

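```bash
python3 - <<'E'
from h import *
s=robot.sense();Rt=R.from_quat(s['tool_rot']).as_matrix();p=np.array(s['tool_pos'])
def q(x,y,z,n):
    w=at('wrist',240+x/2.7,140+y/2.7,z,s);t=Rt.T@(w-p);print(n,t.round(4));return t
a=q(203.5,90,.03,'slot1');b=q(204.5,270,.03,'slot2')
print('slope deg',np.degrees((a-b)[2]/(a-b)[0]))
q(214,385,.0831-.0165,'collar');q(214.5,445,.1095,'stripe');q(215,585,.1095,'stripe')
q(200,68,.048,'blank end');q(105,80,.03,'al');q(305,80,.03,'al')
print(Rt.round(4)[:, 1])
E
python3 go.py .5388 -.0377 .06 -10.5
```

```text
slot1 [-0.0524  0.0531 -0.0009]
slot2 [-0.015   0.0531 -0.0008]
slope deg 0.14064219827106267
collar [-0.0065  0.0165  0.0011]
stripe [-0.0186 -0.0264  0.0011]
stripe [ 0.0047 -0.0264  0.0012]
blank end [-0.0593  0.0351 -0.0014]
al [-0.0546  0.053  -0.0203]
al [-0.0545  0.0532  0.019 ]
[ 3.5e-03 -5.0e-04 -1.0e+00]
t 5.27 pos [ 0.5415 -0.0392  0.0831] yaw -10.48 w 0.0129 F [-0.2 -0.7 -1.3]
shift [-0.0009  0.0231 -0.003 ] n 0.6 turn [-0.2   0.02 -0.01] q [-0.32  0.63  0.43  2.14 -0.57  0.48  0.37]
```

Emit:
{"op": "step_arm", "data": {"motion": [[[0,0,-0.0021,-0.2,0,0,0.9],[0,0.004,-0.0021,-0.2,0,0,0.9],[0,0.008,-0.0021,-0.2,0,0,0.9],[0,0.0125,-0.0021,-0.2,0,0,0.9],[0,0.0125,-0.0021,-0.2,0,0,0.9]]]}}

```text
t: 5.68
tool_pos: [0.5387, -0.0384, 0.0692]
tool_rot: [-0.453, 0.544, -0.543, 0.452]
wrist_force: [0.2, -0.1, -1.4]
gripper_width: 0.013
```

Emit:
{"op": "step_arm", "data": {"motion": [[[0,0.001,0,0,0,0,0.9],[0,0.002,0,0,0,0,0.9]]]}}

```text
t: 5.85
tool_pos: [0.5393, -0.0386, 0.0679]
tool_rot: [-0.453, 0.544, -0.543, 0.452]
wrist_force: [0.0, -0.9, -1.7]
gripper_width: 0.0124
```

Emit:
{"op": "step_arm", "data": {"motion": [[[0,0.002,0,0,0,0,0.9],[0,0.0035,0,0,0,0,0.9],[0,0.0045,0,0,0,0,0.9],[0,0.0045,0,0,0,0,0.9]]]}}

```text
t: 6.18
tool_pos: [0.5392, -0.0385, 0.0634]
tool_rot: [-0.453, 0.544, -0.543, 0.452]
wrist_force: [0.6, 0.0, -1.4]
gripper_width: 0.0123
```

```bash
python3 go.py .5388 -.0377 .0628 -10.5
```

```text
t 6.18 pos [ 0.5392 -0.0385  0.0634] yaw -10.46 w 0.0123 F [ 0.6  0.  -1.4]
shift [-0.0007  0.0006 -0.0005] n 0.0 turn [0.06 0.04 0.  ] q [-0.3   0.66  0.4   2.14 -0.59  0.44  0.39]
```

Emit:
{"op": "step_arm", "data": {"motion": [[[0,0.0005,0,0,0,0,0.9],[0,0.001,0,0,0,0,0.9],[0,0.001,0,0,0,0,0.9]]]}}

```text
t: 6.43
tool_pos: [0.5393, -0.0385, 0.063]
tool_rot: [-0.452, 0.544, -0.543, 0.452]
wrist_force: [-1.2, 0.6, 4.0]
gripper_width: 0.0128
```

```bash
python3 go.py .5388 -.0377 .0628 -10.5
```

```text
t 6.43 pos [ 0.5393 -0.0385  0.063 ] yaw -10.47 w 0.0128 F [-1.2  0.6  4. ]
shift [-0.0007  0.0002 -0.0006] n 0.0 turn [ 0.04  0.03 -0.02] q [-0.3   0.66  0.4   2.14 -0.59  0.44  0.39]
```

Emit:
{"op": "step_arm", "data": {"motion": [[[-0.004,-0.0004,0,0,0,0,0.9],[-0.01,-0.0004,0,0,0,0,0.9],[-0.017,-0.0004,0,0,0,0,0.9],[-0.024,-0.0004,0,0,0,0,0.9],[-0.03,-0.0004,0,0,0,0,0.9]]]}}

```text
t: 6.85
tool_pos: [0.5453, -0.0086, 0.0632]
tool_rot: [0.452, -0.543, 0.544, -0.452]
wrist_force: [-1.4, -2.9, 2.7]
gripper_width: 0.0128
```

```bash
cat > f.py <<'E'
from h import *
s=robot.sense();t=np.radians(79.5);y=np.array([np.cos(t),np.sin(t)]);x=np.array([y[1],-y[0]])
p=np.array(s['tool_pos'])[:2]-[.5571,.0632];F=np.array(s['wrist_force'])
print('jig xy mm',(p@x*1e3).round(2),(p@y*1e3).round(2),'z',round(s['tool_pos'][2]*1e3,2),'Fx,Fy,Fz',(F[:2]@x).round(2),(F[:2]@y).round(2),F[2].round(2),'T',np.round(s['wrist_torque'],2),'t',round(s['t'],2))
E
python3 f.py
```

```text
jig xy mm 1.44 -72.77 z 63.21 Fx,Fy,Fz -0.82 -3.07 2.68 T [-0.69  0.14  0.03] t 6.85
```

Emit:
{"op": "step_arm", "data": {"motion": [[[-0.006,-0.0006,0,0,0,0,0.9],[-0.012,-0.0006,0,0,0,0,0.9],[-0.018,-0.0006,0,0,0,0,0.9],[-0.023,-0.0006,0,0,0,0,0.9],[-0.023,-0.0006,0,0,0,0,0.9]]]}}

```text
t: 7.27
tool_pos: [0.549, 0.0158, 0.0633]
tool_rot: [-0.453, 0.544, -0.542, 0.453]
wrist_force: [0.0, 0.3, -1.7]
gripper_width: 0.013
```

```bash
python3 f.py
```

```text
jig xy mm 0.65 -48.05 z 63.32 Fx,Fy,Fz -0.01 0.31 -1.68 T [ 0.   -0.02  0.06] t 7.27
```

Emit:
{"op": "step_arm", "data": {"motion": [[[-0.002,0,0,0,0,0,0.9],[-0.004,0,0,0,0,0,0.9],[-0.004,0,0,0,0,0,0.9]]]}}

```text
t: 7.52
tool_pos: [0.5495, 0.018, 0.0635]
tool_rot: [-0.453, 0.544, -0.543, 0.452]
wrist_force: [-0.2, 0.8, -1.7]
gripper_width: 0.0127
```

```bash
python3 f.py
```

```text
jig xy mm 0.8 -45.84 z 63.48 Fx,Fy,Fz -0.36 0.73 -1.66 T [ 0.03 -0.03 -0.04] t 7.52
```

Emit:
{"op": "step_arm", "data": {"motion": [[[-0.002,0,0,0,0,0,0.9],[-0.002,0,0,0,0,0,0.9]]]}}

```text
t: 7.68
tool_pos: [0.55, 0.0197, 0.0636]
tool_rot: [-0.453, 0.544, -0.543, 0.452]
wrist_force: [0.3, -0.1, -3.1]
gripper_width: 0.0127
```

```bash
python3 f.py;python3 -c "
from h import *
snap('top','t6.png',(240,185,330,255),8)"
```

```text
jig xy mm 0.95 -44.07 z 63.58 Fx,Fy,Fz 0.34 -0.08 -3.09 T [-0.06  0.01  0.03] t 7.68
```

View pics/t6.png

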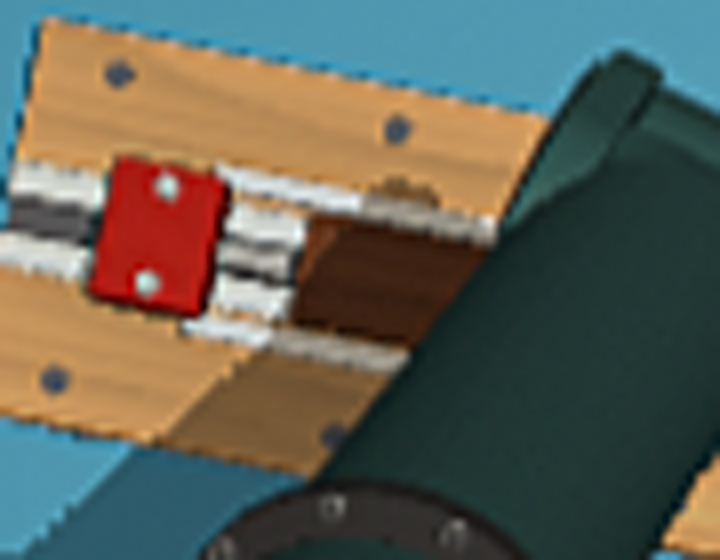

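The top crop shows the blank's front edge at about x=305 and the plunger tip at about 290, so the gap is a few mm. I'll advance in small steps.

Emit:
{"op": "step_arm", "data": {"motion": [[[-0.002,0,0,0,0,0,0.9],[-0.002,0,0,0,0,0,0.9]]]}}

```text
t: 7.9
tool_pos: [0.5504, 0.0217, 0.0636]
tool_rot: [-0.453, 0.544, -0.543, 0.452]
wrist_force: [0.7, -0.4, -1.0]
gripper_width: 0.0129
```

Emit:
{"op": "step_arm", "data": {"motion": [[[-0.002,0,0,0,0,0,0.9],[-0.002,0,0,0,0,0,0.9],[-0.002,0,0,0,0,0,0.9]]]}}

```text
t: 8.15
tool_pos: [0.5508, 0.0236, 0.0636]
tool_rot: [-0.453, 0.544, -0.543, 0.452]
wrist_force: [0.9, -0.3, -2.8]
gripper_width: 0.0128
```

```bash
python3 f.py
```

```text
jig xy mm 1.0 -40.13 z 63.62 Fx,Fy,Fz 0.96 -0.15 -2.84 T [-0.1 -0.  -0. ] t 8.15
```

Emit:
{"op": "step_arm", "data": {"motion": [[[-0.002,0,0,0,0,0,0.9],[-0.002,0,0,0,0,0,0.9],[-0.002,0,0,0,0,0,0.9]]]}}

```text
t: 8.4
tool_pos: [0.551, 0.0249, 0.0636]
tool_rot: [-0.453, 0.544, -0.544, 0.452]
wrist_force: [-0.5, -1.4, -2.6]
gripper_width: 0.0131
```

Emit:
{"op": "step_arm", "data": {"motion": [[[-0.002,0,0,0,0,0,0.9],[-0.002,0,0,0,0,0,0.9],[-0.002,0,0,0,0,0,0.9]]]}}

```text
t: 8.65
tool_pos: [0.5514, 0.0266, 0.0637]
tool_rot: [0.453, -0.544, 0.544, -0.452]
wrist_force: [0.6, -3.5, -0.7]
gripper_width: 0.0129
```

```bash
python3 f.py
```

```text
jig xy mm 1.07 -37.07 z 63.66 Fx,Fy,Fz 1.17 -3.31 -0.74 T [-0.93  0.14  0.02] t 8.65
```

Emit:
{"op": "step_arm", "data": {"motion": [[[-0.001,0,0,0,0,0,0.9],[-0.0018,0,0,0,0,0,0.9],[-0.0018,0,0,0,0,0,0.9],[-0.0018,0,0,0,0,0,0.9]]]}}

```text
t: 8.98
tool_pos: [0.5517, 0.0279, 0.0637]
tool_rot: [0.453, -0.543, 0.544, -0.452]
wrist_force: [-1.7, -5.4, -0.6]
gripper_width: 0.0129
```

```bash
python3 f.py; python3 -c "
from h import *
robot.read_camera('wrist')"; python3 f.py; python3 -c "
from h import *
robot.read_camera('wrist')"; python3 f.py
```

```text
jig xy mm 1.1 -35.71 z 63.67 Fx,Fy,Fz -0.66 -5.65 -0.56 T [-1.26  0.23  0.02] t 8.98
jig xy mm 1.07 -35.74 z 63.66 Fx,Fy,Fz -0.3 -5.63 -0.87 T [-1.24  0.2  -0.07] t 9.03
jig xy mm 1.11 -35.72 z 63.66 Fx,Fy,Fz -0.71 -6.31 -0.9 T [-1.29  0.19 -0.02] t 9.08
```

Emit:
{"op": "step_arm", "data": {"motion": [[[0,0.002,0,0,0,0,0.9],[0,0.004,0,0,0,0,0.9],[0,0.006,0,0,0,0,0.9],[0,0.0068,0,0,0,0,0.9],[0,0.0068,0,0,0,0,0.9]]]}}

```text
t: 9.5
tool_pos: [0.5517, 0.0278, 0.058]
tool_rot: [-0.452, 0.544, -0.544, 0.452]
wrist_force: [-3.0, -5.5, 11.8]
gripper_width: 0.013
```

```bash
python3 f.py
```

```text
jig xy mm 1.17 -35.8 z 57.99 Fx,Fy,Fz -1.96 -5.93 11.84 T [-1.14  0.79  0.  ] t 9.5
```

Emit:
{"op": "step_arm", "data": {"motion": [[[0,0,-0.0002,0,7,0,0.9],[-0.0001,0,-0.0005,0,14,0,0.9],[-0.0001,0,-0.0007,0,21,0,0.9],[-0.0002,0,-0.0009,0,28,0,0.9],[-0.0004,0,-0.0011,0,35,0,0.9]]]}}

```text
t: 9.92
tool_pos: [0.5502, 0.0282, 0.0581]
tool_rot: [0.266, -0.655, 0.655, -0.266]
wrist_force: [-4.4, -4.9, 11.3]
gripper_width: 0.0128
```

```bash
python3 f.py;python3 go.py .55 .03 .058 -100.5
```

```text
jig xy mm -0.42 -35.69 z 58.13 Fx,Fy,Fz -3.45 -5.66 11.33 T [-1.26  1.04  0.17] t 9.92
t 9.92 pos [0.5502 0.0282 0.0581] yaw -45.82 w 0.0128 F [-4.4 -4.9 11.3]
shift [-0.0011  0.0001 -0.0014] n 0.0 turn [-1.000e-02  5.468e+01  5.000e-02] q [-0.53  0.72  0.57  2.13 -0.81  0.52 -0.14]
```

Emit:
{"op": "step_arm", "data": {"motion": [[[0,0,-0.0002,0,7,0,0.9],[-0.0001,0,-0.0005,0,14,0,0.9],[-0.0001,0,-0.0007,0,21,0,0.9],[-0.0002,0,-0.0009,0,28,0,0.9],[-0.0004,0,-0.0011,0,35,0,0.9]]]}}

```text
t: 10.33
tool_pos: [0.5495, 0.0289, 0.0581]
tool_rot: [0.057, -0.704, 0.705, -0.056]
wrist_force: [-5.6, -5.5, 10.6]
gripper_width: 0.013
```

Emit:
{"op": "step_arm", "data": {"motion": [[[0,0,-0.0002,0,7,0,0.9],[-0.0001,0,-0.0005,0,14,0,0.9],[-0.0001,0,-0.0007,0,20,0,0.9],[-0.0001,0,-0.0007,0,20,0,0.9]]]}}

```text
t: 10.67
tool_pos: [0.5494, 0.0294, 0.0578]
tool_rot: [-0.066, -0.703, 0.705, 0.066]
wrist_force: [-4.6, -4.7, 12.0]
gripper_width: 0.0131
```

```bash
python3 f.py;python3 go.py .55 .03 .058 -100.5
```

```text
jig xy mm -1.43 -34.65 z 57.83 Fx,Fy,Fz -3.66 -5.45 11.95 T [-1.27  1.13 -0.15] t 10.67
t 10.67 pos [0.5494 0.0294 0.0578] yaw -100.69 w 0.0131 F [-4.6 -4.7 12. ]
shift [-0.0005 -0.0002 -0.0007] n 0.0 turn [-0.19 -0.19  0.03] q [-0.68  0.82  0.82  2.14 -1.04  0.66 -0.88]
```

Emit:
{"op": "step_arm", "data": {"motion": [[[0.0002,-0.001,0,0,0,0,0.9],[0.0003,-0.002,0,0,0,0,0.9],[0.0003,-0.003,0,0,0,0,0.9],[0.0003,-0.0034,0,0,0,0,0.9],[0.0003,-0.0034,0,0,0,0,0.9]]]}}

```text
t: 11.08
tool_pos: [0.5493, 0.0294, 0.0602]
tool_rot: [-0.065, -0.703, 0.706, 0.065]
wrist_force: [-2.7, -6.0, 0.3]
gripper_width: 0.0128
```

```bash
python3 f.py
```

```text
jig xy mm -1.53 -34.61 z 60.23 Fx,Fy,Fz -1.56 -6.35 0.26 T [-1.53  0.46 -0.12] t 11.08
```

Emit:
{"op": "step_arm", "data": {"motion": [[[0,0,0,0,0,0,0.6],[0,0,0,0,0,0,0.5],[0,0,0,0,0,0,0.5],[0,0,0,0,0,0,0.5],[0,0,0,0,0,0,0.5]]]}}

```text
t: 11.5
tool_pos: [0.5503, 0.0326, 0.0602]
tool_rot: [0.064, 0.705, -0.704, -0.064]
wrist_force: [-0.3, -0.6, -0.3]
gripper_width: 0.0429
```

```bash
python3 f.py; python3 -c "
from h import *
snap('wrist','w7.png',(200,60,440,360),2)
print(robot.sense()['gripper_width'])"
```

```text
jig xy mm -1.1 -31.32 z 60.17 Fx,Fy,Fz -0.21 -0.69 -0.31 T [ 0.    0.02 -0.07] t 11.5
0.04274041030794834
```

View pics/w7.png

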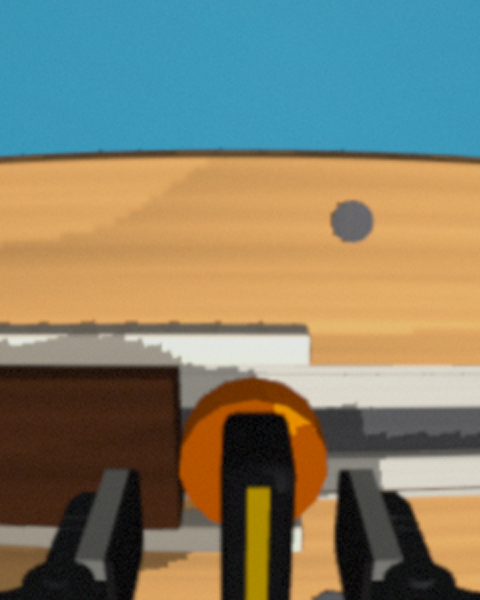

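The stud is released and standing crosswise, with the collar (left edge at x≈182) touching the blank's end face (x≈180). The fingers are clear, so I'll retreat.

Emit:
{"op": "step_arm", "data": {"motion": [[[0,-0.01,0,0,0,0,0.5],[0,-0.03,0,0,0,0,0.5],[0,-0.06,0,0,0,0,0.5],[0,-0.1,0,0,0,0,0.5],[0,-0.13,0,0,0,0,0.5]]]}}

```text
t: 11.97
tool_pos: [0.5502, 0.031, 0.193]
tool_rot: [-0.065, -0.704, 0.704, 0.065]
wrist_force: [2.0, -0.4, 0.2]
gripper_width: 0.0427
```

Emit:
{"op": "step_arm", "data": {"motion": [[[0,-0.01,0.03,0,0,0,0.5],[0,-0.01,0.07,0,0,0,0.5],[0,-0.01,0.11,0,0,0,0.5],[0,-0.01,0.15,0,0,0,0.5],[0,-0.01,0.18,0,0,0,0.5]]]}}

```text
t: 12.38
tool_pos: [0.5163, -0.1488, 0.2016]
tool_rot: [-0.066, -0.704, 0.704, 0.065]
wrist_force: [1.2, 0.3, 0.0]
gripper_width: 0.0425
```

Emit:
{"op": "step_arm", "data": {"motion": [[[0,0,0.03,0,0,0,0.5],[0,0,0.05,0,0,0,0.5],[0,0,0.05,0,0,0,0.5],[0,0,0.05,0,0,0,0.5],[0,0,0.05,0,0,0,0.5]]]}}

```text
t: 12.8
tool_pos: [0.5084, -0.1938, 0.2004]
tool_rot: [0.064, 0.705, -0.704, -0.065]
wrist_force: [-0.3, 0.6, -0.2]
gripper_width: 0.0427
```

```bash
python3 -c "
from h import *
import cv2
a=robot.read_camera('top')[:,:,::-1];b=robot.read_camera('scene')[:,:,::-1]
A=cv2.resize(a[180:270,230:385],None,fx=4.5,fy=4.5,interpolation=cv2.INTER_CUBIC)
B=b[200:300,240:450];B=cv2.resize(B,(A.shape[1],int(100*A.shape[1]/210)),interpolation=cv2.INTER_CUBIC)
cv2.imwrite('pics/fin.png',np.vstack([A,B])[:600]); print(A.shape,B.shape)
s=robot.sense();print(s['tool_pos'],np.abs(s['qvel']).max(),s['t'])"
```

```text
(405, 698, 3) (332, 698, 3)
[ 0.50870577 -0.19295164  0.2000546 ] 0.004401914909694087 12.9
```

View pics/fin.png

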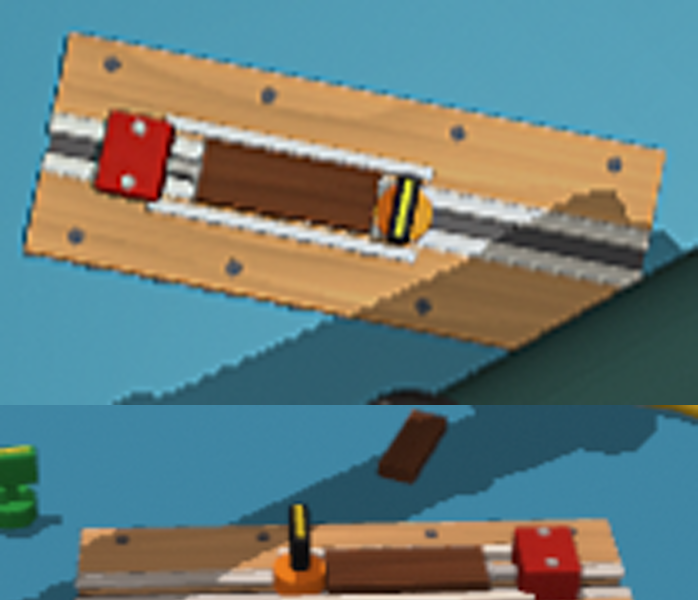

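The final view shows the stud upright and crosswise, with its bar at (405,207) in the crop. The collar is against the blank, and the blank's front (about x=200) is on the plunger. I'll do a quick numeric check and hand in.

```bash
python3 - <<'E'
from h import *
t=np.radians(79.6);y=np.array([np.cos(t),np.sin(t)]);x=np.array([y[1],-y[0]])
for n,u,v,z in(('stud',405,207,.085),('blank front',200,172,.048),('blank rear',380,205,.048)):
    q=at('top',230+u/4.5,180+v/4.5,z)[:2]-[.5571,.0632];print(n,(q@x*1e3).round(1),(q@y*1e3).round(1))
print(robot.close_job())
E
```

```text
stud -0.5 -37.6
blank front -1.0 90.9
blank rear 0.7 -21.8
the job is handed in; nothing more can be done
None
```

The clamp stud is locked crosswise and upright in the slot, holding the blank against the spring stop. I handed the job in at about 13 s.

- **Grip and slot:** I gripped the stud by its bar and lifted it out of the parking block. The head dropped lengthwise into the slot behind the blank without touching the lips.
- **Push:** I slid the stud along until the wrist read about 5.5–6 N against the spring stop. That is slightly above the 5 N asked.
- **Lock:** Still pushing, I pressed the handle down about 5 mm (about 12 N at the wrist) and gave it a quarter turn. During the turn the push stayed at about 5.5 N. I then eased up until the head met the lips, where the push read about 6.3 N, and let go.

**Last checks:**
- The last picture shows the stud upright and crosswise, the collar on the blank's end, and the blank's front on the plunger.
- The wrist force returned to about zero after release. Nothing else appeared moved where I could see, but I did not compare the whole table again.
- I could not measure the push after release. The positions read off the last top picture are only good to a few millimetres. They put the blank's front at about y = 91 mm along the jig, against about 88 mm for the free plunger, so the spring is pressed in by about 3 mm.
- That picture puts the stud at y ≈ -38 mm, while the arm's pose put it near -33 mm. I did not resolve this disagreement, but the collar is visibly touching the blank.

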